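Level the inspection table, then hold its enabling lever in the middle position

TASK

Turn the orange tilt screw of the small inspection table until the table top with the clamped ring sits level. Then press the black paddle of the spring-loaded enabling lever on the yellow box down to its middle position (pointer in the green band), never pressing it through into the red, hold it there for at least two seconds, and finish still holding it there. Leave the grease pot, the cap screw and the steel dowel pin where they stand.

Things in the scene. Friction and masses are not known exactly. Their poses are not given: they have to be found in the camera images.
- levelling_table: Grey inspection table fixed to the bench, base 122 x 212 mm (x, y). Origin on the bench under it. A 98 x 136 mm aluminium top with a 96 mm ring (24 mm high) clamped on it tilts about a line along the table's own x, 60 mm above the bench at y = +35 mm. The tilt screw stands on a bridge at x = 0, y = -85 mm; its grip is the highest point, 130 mm above the bench.
- tilt_top (a joint): Tilt of the table top in rad: 0 is level, positive means the end with the screw is low. It is geared to the screw: tilt = 0.1 x screw angle. It starts between 0.05 and 0.15, and tilts to 0.17 either way.
- tilt_screw (a joint): Angle of the tilt screw in rad, positive counter-clockwise from above; vertical axis, range -1.7 to 1.7, stays where left (friction 0.09 N m). Starts 0.5 to 1.5. At 0 the top is level and the orange grip bar lies along the table's x axis, in line with two white marks on the bridge. Turning clockwise raises the screw end.
- screw_grip (a point): Middle of the orange grip bar of the tilt screw, on the screw's axis, 115 mm above the bench. Bar 40 mm long, 14 mm thick, reaching 15 mm above and 19 mm below this point, on a dark disc 34 mm across; grip it from above across the 14 mm. This point's x axis points along the bar: yaw of levelling_table plus the screw angle.
- enable_box: Yellow control box of the enabling lever, 110 x 70 x 45 mm (x, y, z), fixed to the bench; origin under its middle on the bench. The lever is hinged near its own +x end and reaches out over its -x end. On its -y side a quadrant has white, green and red bands, from the top down, for the lever's white pointer. Keep the arm clear of the 0.82 m tall, 0.15 m wide red-wrapped spindle to its right.
- enable_lever (a joint): Lever angle in rad: 0 released (paddle up, lever 24 degrees above level), grows as the paddle is pressed down, stop at 0.5. Green band (middle position) 0.15 to 0.35; white below it is off, red above it is pressed through. A spring returns it: at the paddle about 4 N to start, 8 N in mid-green, 12 N at the stop.
- lever_pad (a point): Middle of the top face of the black paddle at the lever's end (28 mm along the lever, 26 mm across, 10 mm thick); moves with the lever. It is 120 mm from the hinge; 116 mm above the bench when released, 87 mm at mid-green (0.25), 57 mm at the stop.
- lever_hinge (a point): Hinge axis of the lever, 62 mm above the bench, 40 mm toward +x of the box's origin; the axis is the box's y direction.
- grease_pot: Loose grease pot with green lid, 63 mm across, 54 mm high; origin under its middle. A bystander.
- dowel_pin: Loose bright steel dowel pin standing upright, 21 mm across, 42 mm high; origin under its middle. A bystander.
- cap_screw: Loose black cap screw lying flat, 44 mm long, head 15 mm across; origin under its middle. A bystander.

How it is judged:
By the outcome, as a careful person would: the job done as asked, in the order asked, and still so for the second after the job is handed in, while the arm keeps its last pose, push and grip.
It also fails if it takes over 59 s, if anything falls off the work surface, if the arm or the gripper's body presses on something with over 40 N, if the wrist force passes 120 N, or if a joint passes its speed limit or range.

ROBOT

A 6-joint arm with a two-finger parallel gripper is mounted at the origin on the work surface; the furniture and walls round the work are solid. World frame = base frame: x ahead of the robot, y to its left, z up, the work surface at z = 0. Lengths are in m, angles in rad, forces in N, time in s.
With the tool pointing down it reaches from about 0.25 to 0.725 m from the base axis. Payload 4 kg.
Tool frame: the origin (TCP) lies at the very end of the fingers, on their centre line; the grasp point (between the pads) lies 19 mm behind it; z points along the fingers, y is the line along which they close (so a half turn about z gives the same grasp; the last joint's range is limited). The gripper opens to 85 mm and grips with 20 to 120 N. Pads are 22 mm wide; open, the fingers measure 114 mm over their backs; the gripper's body (76 mm by 85 mm) begins 54 mm behind the grasp point. The pads swing forward as they close: fully open they stand 13 mm farther back than shut.
Start: joints at [-1.282, 0.241, 0.005, 1.335, 0, 1.571], TCP at [0.142, -0.479, 0.231] pointing down, gripper open.
Joint ranges: [-2.72, 2.72], [-1.05, 1.87], [-1.09, 1.28], [-1.99, 2.15], [-1.42, 1.44], [-3.14, 3.14]. Speed limits (rad/s): [2.79, 2.79, 3.14, 3.14, 3.14, 3.14].

INTERFACE

Orientations are given as [roll, pitch, yaw] about the fixed x, y, z axes, in that order (R = Rz(yaw) Ry(pitch) Rx(roll)).
In Python, from rig import move_pose, move_l, move_joints, grip, wait, ik, read_camera, get_calibration, PlanningError, sign_off, get_t, get_joint_pos, get_joint_vel, get_effort, get_ee_pos, get_eef_rot, get_force, get_ft_torque, get_width, get_finger_force gives the robot as it stands. The module is installed in compiled form; this text tells all that it offers. Calls block until the motion is done:
- move_pose(position, orientation): joint-space move of the TCP to a pose.
- move_l(position, rotation=None, max_speed=0.15): straight line of the TCP; rotation=None keeps the orientation; max_speed is the mean speed in m/s.
- move_joints(angles): joint-space move.
- grip(opening): opening from 0.0 (shut) to 1.0 (fully open); the grip force is fixed at half the most; returns when the fingers have stopped.
- wait(seconds).
- ik(position, orientation): joint angles nearest the present ones, or None.
- read_camera(name): name is "side" or "top" or "wrist"; returns the picture (420x560x3 uint8, red, green, blue); there is no depth.
- get_calibration(name): a dict with "fx", "fy", "cx", "cy" (pixels), "extrinsics" (4x4, takes a point from camera to world coordinates). Camera axes: x right, y down, z forward; pixel columns grow to the right and rows downward; lengths in m; the calibration is good to about 2 mm. A picture is of the moment at which its call begins: read the wrist's pose just before it. get_calibration takes no time and is no camera call; for the wrist camera it gives the pose at the moment of the call.
A pose or a line that the arm cannot do raises PlanningError and nothing moves.
- sign_off(): hands the job in; it is judged then, once.
Readings, each from a call of its own:
- get_t(): time.
- get_joint_pos(): joint angles.
- get_joint_vel(): joint speeds.
- get_effort(): joint torques, N m.
- get_ee_pos(): TCP position.
- get_eef_rot(): TCP orientation.
- get_force(): force on the tool from outside, world axes, zero at the start.
- get_ft_torque(): the same for the moment, N m.
- get_width(): opening from 0.0 (shut) to 1.0 (fully open).
- get_finger_force(): force on a finger pad.
Only numpy, scipy, OpenCV 4.12 (cv2) and the standard library are available. Lean on these libraries where they do the work, as an engineer would, in place of code of your own. Each camera call takes 0.05 s, during which the arm holds its last target. There are 200 camera calls.

## Working session

There is one attempt and no reset: what is moved stays moved. The work goes in short steps, each a Python script; the robot and the scene stay as the last script left them, time stands still between calls to the robot, and variables do not carry over. Pictures are saved under pics/ and viewed, at most 10 in all, crops included, and the job is handed in when it is done.

```bash
mkdir -p pics; python3 - <<'E'
from rig import *
import cv2,numpy as np
for n in("top","side"):
    cv2.imwrite(f"pics/{n}0.png",read_camera(n)[:,:,::-1]); c=get_calibration(n)
    print(n,c["fx"],c["fy"],c["cx"],c["cy"],np.round(c["extrinsics"],3).tolist())
print(get_t())
E
```

```text
top 457.9096962664023 457.9096962664023 275.3666328707396 202.61621769506704 [[-0.024, -0.997, 0.072, 0.363], [-1.0, 0.023, -0.008, 0.355], [0.006, -0.073, -0.997, 0.957], [0.0, 0.0, 0.0, 1.0]]
side 527.5585158504894 527.5585158504894 279.5344062748904 215.4481056971398 [[-0.856, 0.425, -0.295, 0.71], [0.517, 0.696, -0.498, 0.818], [-0.006, -0.579, -0.816, 0.887], [0.0, 0.0, 0.0, 1.0]]
0.1
```

View pics/top0.png

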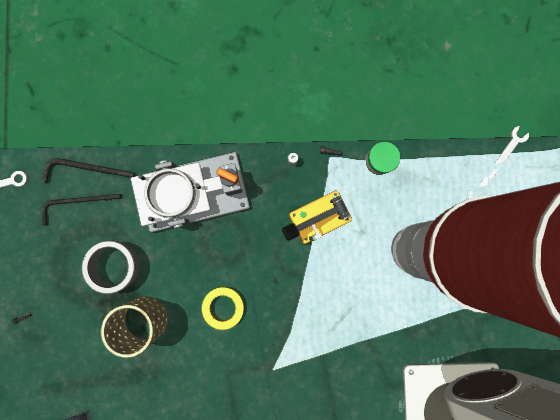

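View pics/side0.png

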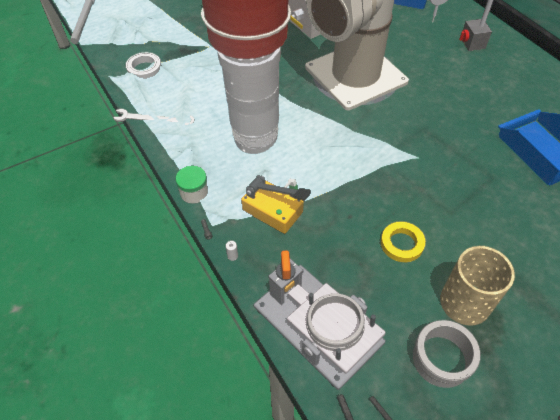

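The top view shows the screw at (228,175), the ring at (171,192), the lever paddle at (290,232) with its hinge near (342,205), and the spindle at (410,250). In the side view the spindle base is at (255,145), the screw at (286,265) and the paddle at (305,193). The spindle stands between the arm and the work, so I need the arm kinematics to pass it safely.

```bash
cat > h.py <<'E'
from rig import *
import cv2,numpy as np
from scipy.spatial.transform import Rotation as R
def ray(c,u,v):
    E=np.array(c["extrinsics"]); d=E[:3,:3]@np.array([(u-c["cx"])/c["fx"],(v-c["cy"])/c["fy"],1]); return E[:3,3],d
def onz(c,u,v,z):
    o,d=ray(c,u,v); return o+d*(z-o[2])/d[2]
def tri(rs):
    A=0;b=0
    for o,d in rs:
        d=d/np.linalg.norm(d);P=np.eye(3)-np.outer(d,d);A=A+P;b=b+P@o
    return np.linalg.solve(A,b)
def proj(c,p):
    E=np.array(c["extrinsics"]);q=E[:3,:3].T@(np.array(p)-E[:3,3]);return np.array([c["fx"]*q[0]/q[2]+c["cx"],c["fy"]*q[1]/q[2]+c["cy"]])
E
python3 - <<'E'
from h import *
from scipy.optimize import least_squares
print(get_eef_rot(),get_width(),get_force())
D=[]
for r in(.3,.45,.6):
  for z in(.15,.35):
    for p in (0,.4):
      rot=(R.from_euler('z',-1.282)*R.from_euler('y',p)*R.from_euler('xyz',[np.pi,0,0])).as_euler('xyz')
      q=ik([r*np.cos(1.282),-r*np.sin(1.282),z],rot.tolist())
      if q is not None: D.append((r,z,np.array(q)));
      if q is not None and p==0:print(r,z,np.round(q,3))
def f(p,q):
  h,L1,a,L2,L3,r0,b=p;s=q[1];t=q[1]+q[2];u=t+q[3]
  return np.array([r0+L1*np.sin(s)+a*np.sin(t)+L2*np.cos(t)+L3*np.cos(u)+b*np.sin(u),h+L1*np.cos(s)+a*np.cos(t)-L2*np.sin(t)-L3*np.sin(u)+b*np.cos(u)])
s=least_squares(lambda p:np.concatenate([f(p,q)-[r,z] for r,z,q in D]),[.2,.4,0,.4,.25,0,0])
print(s.x,np.abs(s.fun).max())
ct,cs=get_calibration("top"),get_calibration("side")
print("spindle base pix->",onz(cs,255,145,0))
T,S=[cv2.cvtColor(cv2.imread(f"pics/{n}0.png"),cv2.COLOR_BGR2HSV) for n in("top","side")]
def cen(I,lo,hi,box):
  m=cv2.inRange(I,lo,hi);k=np.zeros_like(m);x0,y0,x1,y1=box;k[y0:y1,x0:x1]=255;m&=k;M=cv2.moments(m,True);return M['m10']/M['m00'],M['m01']/M['m00'],M['m00']
a=cen(T,(5,150,120),(18,255,255),(205,155,250,195));b=cen(S,(3,150,120),(16,255,255),(270,245,300,285))
print(a,b,tri([ray(ct,*a[:2]),ray(cs,*b[:2])]))
a=cen(T,(0,0,0),(180,255,60),(280,222,299,242));print(a,onz(ct,*a[:2],.116))
print("hinge",onz(ct,342,206,.07),"paddle side",tri([ray(ct,*a[:2]),ray(cs,304,194)]))
im=cv2.imread("pics/top0.png")[130:265,120:370];im2=cv2.imread("pics/side0.png")[165:390,230:400]
cv2.imwrite("pics/crop.png",np.vstack([cv2.resize(im,(750,405),interpolation=cv2.INTER_CUBIC)]))
E
```

```text
[-3.13973373e+00  6.01847791e-06  2.88803838e-01] 1.0038724264531549 [-0.59386002  0.14868346  0.56527917]
0.3 0.15 [-1.282 -0.1   -0.589  1.082  0.    -3.142]
0.3 0.35 [-1.282 -0.184 -0.13   1.625  0.    -3.142]
0.45 0.15 [-1.282  0.198 -0.27   1.103  0.    -3.142]
0.45 0.35 [-1.282  0.12   0.163  1.613  0.    -3.142]
0.6 0.15 [-1.282  0.481  0.141  1.231  0.    -3.142]
0.6 0.35 [-1.282  0.451  0.61   1.731  0.    -3.142]
[ 0.09934547 -0.10699481  0.53627827  0.08106586  0.28390846  0.40794529
 -0.15043086] 0.1337861655721678
spindle base pix-> [0.3355498  0.07832029 0.        ]
(226.4469696969697, 174.5530303030303, 132.0) (285.37735849056605, 264.1509433962264, 212.0) [0.47677379 0.43782188 0.11773243]
(290.1159420289855, 231.47826086956522, 207.0) [0.37036901 0.32222414 0.116     ]
hinge [0.41778627 0.21838529 0.07      ] paddle side [0.36808453 0.32380927 0.11111821]
```

View pics/crop.png

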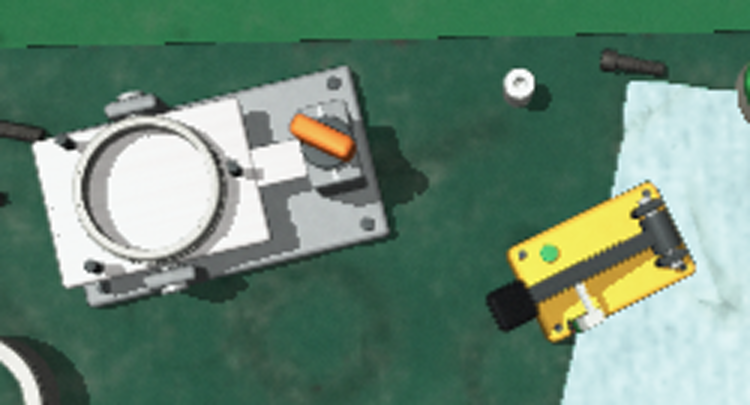

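The crop shows the orange bar centred at crop (323,137), the bridge, the table edges and the lever from paddle (512,305) to hinge (662,222). Next I refit the kinematics with the corrected elbow sign.

```bash
cat >> h.py <<'E'
def fk(p,q):
  h,L1,a,L2,L3,r0=p;s=q[1];t=q[1]-q[2];u=t+q[3]
  P=[(r0,h)]
  for d in [(L1*np.sin(s),L1*np.cos(s)),(a*np.sin(t)+L2*np.cos(t),a*np.cos(t)-L2*np.sin(t)),(L3*np.cos(u),-L3*np.sin(u))]: P.append((P[-1][0]+d[0],P[-1][1]+d[1]))
  return np.array(P)
E
python3 - <<'E'
from h import *
from scipy.optimize import least_squares
D=[]
for r in(.3,.45,.6):
  for z in(.15,.35):
    for p in (0,.4,-.4):
      rot=(R.from_euler('z',-1.282)*R.from_euler('y',p)*R.from_euler('xyz',[np.pi,0,0])).as_euler('xyz')
      q=ik([r*np.cos(1.282),-r*np.sin(1.282),z],rot.tolist())
      if q is not None: D.append((r,z,np.array(q)))
s=least_squares(lambda p:np.concatenate([fk(p,q)[-1]-[r,z] for r,z,q in D]),[.2,.4,0,.4,.25,0])
print(np.round(s.x,4),np.abs(s.fun).max())
for q in ([0,-.29,1.28,2.],[0,-.5,1.28,2.1],[0,-.5,1.28,0],[0,-.02,.64,1.67]): print(q,np.round(fk(s.x,q),3).tolist())
for n,y in(("screw",(.477,.438)),("pad",(.368,.324))):
  r=np.hypot(*y);az=np.arctan2(y[1],y[0]);print(n,r,az,"spindle lateral",.345*np.sin(az-np.arctan2(.078,.336)))
E
```

```text
[0.2408 0.4933 0.008  0.3914 0.405  0.    ] 3.773341084034598e-10
[0, -0.29, 1.28, 2.0] [[0.0, 0.241], [-0.141, 0.714], [-0.149, 1.105], [0.219, 0.936]]
[0, -0.5, 1.28, 2.1] [[0.0, 0.241], [-0.237, 0.674], [-0.326, 1.055], [0.059, 0.928]]
[0, -0.5, 1.28, 0] [[0.0, 0.241], [-0.237, 0.674], [-0.326, 1.055], [-0.41, 1.451]]
[0, -0.02, 0.64, 1.67] [[0.0, 0.241], [-0.01, 0.734], [0.294, 0.98], [0.51, 0.637]]
screw 0.6475901481647169 0.7428009957438654 spindle lateral 0.1698339497214485
pad 0.4903060268852505 0.7218998288118449 spindle lateral 0.16352064429331675
```

```bash
python3 - <<'E'
from h import *
q=list(get_joint_pos())
move_joints([q[0],-.29,1.28,2.0,0,q[5]])
move_joints([1.1,-.29,1.28,2.0,0,q[5]])
print(get_t(),get_force())
th=.785
# yaw choice: tool x along radial
for yaw in (th,th+np.pi/2,th-np.pi/2,th+np.pi):
  print(yaw,np.round(ik([.36,.42,.40],[np.pi,0,yaw]) if ik([.36,.42,.40],[np.pi,0,yaw]) is not None else 0,2))
j=ik([.32,.46,.40],[np.pi,0,th+np.pi/2]); move_joints(j)
c=get_calibration("wrist");cv2.imwrite("pics/w1.png",read_camera("wrist")[:,:,::-1])
np.save("w1.npy",c,allow_pickle=True);print(get_t(),get_ee_pos(),np.round(c["extrinsics"],3).tolist())
E
```

```text
Traceback (most recent call last):
rig.PlanningError: the arm cannot take that pose within its joint ranges
```

```bash
cat > s1.py <<'E'
from h import *
q=list(get_joint_pos())
for a in ((-.3,1.22,2.0),(-.3,1.15,1.9),(-.3,1.0,1.9)):
  try: move_joints([q[0],*a,0,q[5]]);break
  except PlanningError as e: print(a,e)
move_joints([1.1,*a,0,q[5]])
print(a,get_t(),get_force())
th=.785
for yaw in (th,th+np.pi/2,th-np.pi/2,th+np.pi):
  j=ik([.32,.46,.40],[np.pi,0,yaw]);print(yaw,None if j is None else np.round(j,2))
j=ik([.32,.46,.40],[np.pi,0,th+np.pi/2]); move_joints(j)
c=get_calibration("wrist");cv2.imwrite("pics/w1.png",read_camera("wrist")[:,:,::-1])
np.save("w1.npy",c,allow_pickle=True);print(get_t(),get_ee_pos(),np.round(c["extrinsics"],3).tolist())
E
python3 s1.py
```

```text
(-0.3, 1.22, 2.0) 4.9833 [0.95374448 0.86281486 0.18208771]
0.785 [ 0.96  0.38  0.64  1.83  0.   -2.96]
2.3557963267948967 [0.96 0.38 0.64 1.83 0.   1.75]
-0.7857963267948965 [ 0.96  0.38  0.64  1.83  0.   -1.39]
3.9265926535897933 [0.96 0.38 0.64 1.83 0.   0.18]
7.2417 [0.31987693 0.46006828 0.40204014] [[0.707, 0.668, 0.234, 0.259], [0.707, -0.669, -0.228, 0.52], [0.004, 0.327, -0.945, 0.545], [0.0, 0.0, 0.0, 1.0]]
```

View pics/w1.png

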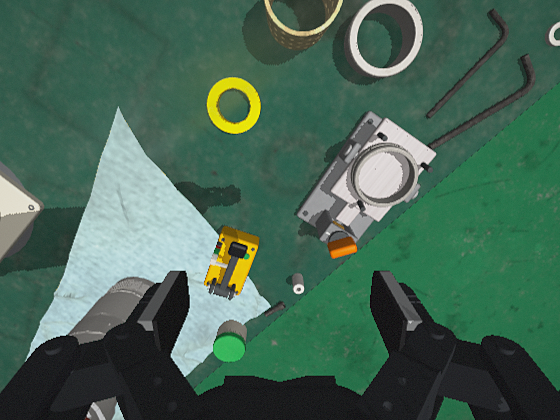

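The wrist view shows the screw at (343,246), the table top at (385,175), the lever paddle at (238,250) and the pin at (298,285). Next I hover over the screw for a close view.

```bash
cat > s2.py <<'E'
from h import *
grip(.5)
j=ik([.477,.438,.27],[np.pi,0,-2.06]);print(np.round(j,2));move_joints(j)
c=get_calibration("wrist");I=read_camera("wrist")[:,:,::-1];cv2.imwrite("pics/w2.png",I)
np.save("w2.npy",c,allow_pickle=True);print(get_t(),get_ee_pos(),get_width(),get_force())
H=cv2.cvtColor(I,cv2.COLOR_BGR2HSV);m=cv2.inRange(H,(3,150,110),(18,255,255))
cs,_=cv2.findContours(m,0,2);k=max(cs,key=cv2.contourArea);print(cv2.minAreaRect(k),proj(c,[.477,.438,.13]))
E
python3 s2.py
```

```text
[ 0.74  0.55  0.56  1.58  0.   -0.34]
9.5917 [0.47686991 0.43825238 0.27039668] 0.49782756868799316 [ 0.82277472  0.27105243 -1.58097473]
((279.0, 187.0), (46.0, 14.0), 90.0) [277.7955778  193.12609928]
```

View pics/w2.png

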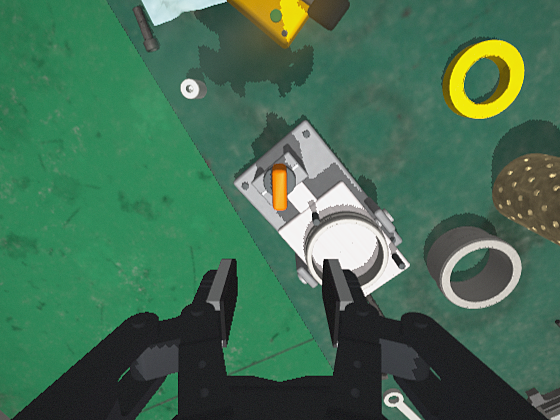

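```bash
python3 - <<'E'
from h import *
c=np.load("w2.npy",allow_pickle=True).item();print(c["fx"],np.round(np.array(c["extrinsics"])[:3,3],3))
I=cv2.imread("pics/w2.png");H=cv2.cvtColor(I,cv2.COLOR_BGR2HSV);m=cv2.inRange(H,(3,150,110),(18,255,255))
k=max(cv2.findContours(m,0,2)[0],key=cv2.contourArea);print(cv2.boundingRect(k))
print("far end",onz(c,279,210.5,.13),"near end@.13",onz(c,279,164,.13),"@.098",onz(c,279,164,.098))
cv2.imwrite("pics/c2.png",cv2.resize(I[105:285,215:415],(800,720)[::1],interpolation=cv2.INTER_CUBIC)[:600])
E
```

```text
320.4185069987414 [0.436 0.364 0.413]
(272, 164, 15, 47)
far end [0.48400655 0.45351591 0.13      ] near end@.13 [0.46327616 0.41458838 0.13      ] @.098 [0.46636302 0.42027882 0.098     ]
```

View pics/c2.png

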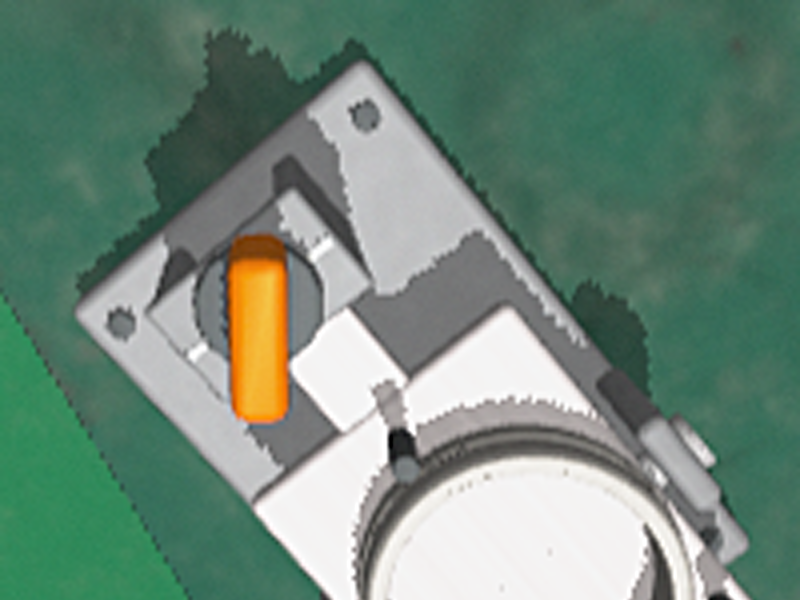

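The crop shows the bar's top face with its centre at about pixel (279,190.5), the white marks at (295,166.5) and (264.3,193), and the base bolts at (306,134) and (245,186).

```bash
python3 - <<'E'
from h import *
c=np.load("w2.npy",allow_pickle=True).item()
P=lambda x,y,z:onz(c,215+x/4,105+y/4,z)
def yaw(a,b,z):
  d=P(*b,z)-P(*a,z);return np.arctan2(d[1],d[0])
print("marks",yaw((197,352),(320,246),.09),"bolts",yaw((121,323),(365,116),.012),"edge",yaw((78,312),(365,62),.006))
print("long edge",yaw((365,62),(600,375),.006)-np.pi/2)
for z in(.08,.09,.096):print("mid marks",z,(P(197,352,z)+P(320,246,z))/2)
print("bar top",P(260,342,.13)," bar yaw",yaw((258,275),(261,410),.13), "far - near",P(261,422,.13),P(258,262,.13))
E
```

```text
marks -2.905447994140938 bolts -2.9251291641742094 edge -2.9185628279095006
long edge 0.18774602133408003
mid marks 0.08 [0.47580283 0.43887927 0.08      ]
mid marks 0.09 [0.47460683 0.4366385  0.09      ]
mid marks 0.096 [0.47388922 0.43529404 0.096     ]
bar top [0.47402906 0.43673334 0.13      ]  bar yaw 1.1037205779472625 far - near [0.48297138 0.45406645 0.13      ] [0.46565671 0.42001487 0.13      ]
```

```bash
cat > s3.py <<'E'
from h import *
x,y=.4745,.4367
move_pose([x,y,.20],[np.pi,0,-2.04])
move_l([x,y,.105],max_speed=.1);print(get_force())
grip(0.0);print("w",get_width(),get_finger_force(),get_force(),get_t())
for yw in (-2.33,-2.62,-2.917): move_l([x,y,.105],[np.pi,0,yw])
print(get_eef_rot(),get_force(),get_ft_torque(),get_t())
grip(.5);print(get_force())
move_l([x,y,.27],max_speed=.2)
c=get_calibration("wrist");I=read_camera("wrist")[:,:,::-1];cv2.imwrite("pics/w3.png",I)
np.save("w3.npy",c,allow_pickle=True);print(get_t())
u,v=proj(c,[x,y,.11]).astype(int);print(u,v);u0,v0=u-50,v-40
cv2.imwrite("pics/c3.png",cv2.resize(I[v0:v0+75,u0:u0+100],(800,600),interpolation=cv2.INTER_CUBIC));print(u0,v0)
E
python3 s3.py
```

```text
[ 0.48825083  0.098923   -0.53064141]
w 0.14703258621996151 60.743953585624695 [ 3.38570756 -2.85873376  3.75638362] 11.4417
[-3.14114205  0.00335834 -2.91779282] [ 4.86879515 -3.38710608  3.6622362 ] [-0.45563993 -0.78468463 -0.10318123] 12.775
[ 0.68570185  0.18974571 -0.77922427]
14.1917
279 189
229 149
```

View pics/c3.png

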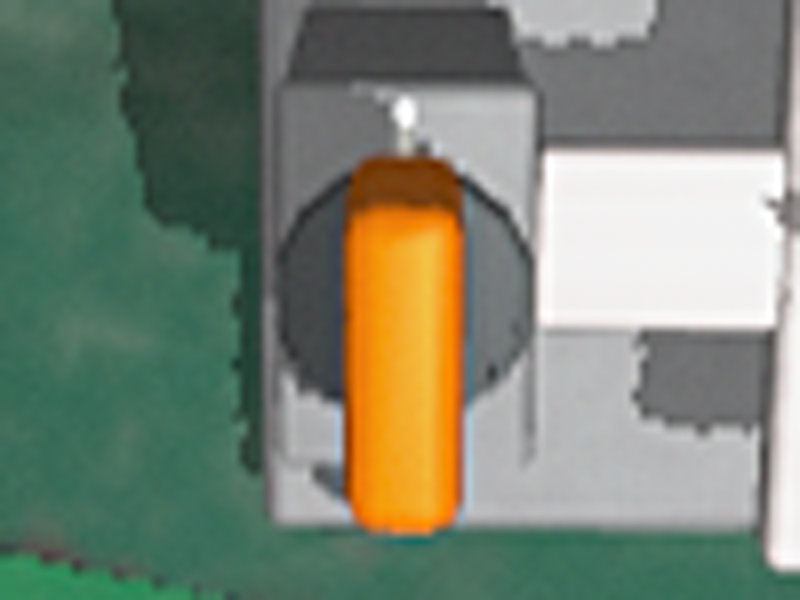

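The crop shows the bar vertical at u≈406, with the visible white mark at (404,112) in line with it. I'll put a number on the alignment.

```bash
python3 - <<'E'
from h import *
c=np.load("w3.npy",allow_pickle=True).item();I=cv2.imread("pics/w3.png");H=cv2.cvtColor(I,cv2.COLOR_BGR2HSV)
P=lambda x,y,z:onz(c,229+x/8,149+y/8,z)
def yaw(a,b,z):
  d=P(*b,z)-P(*a,z);return np.arctan2(d[1],d[0])
print("base",yaw((265,90),(278,520),.008)," base right-top edge",yaw((282,90),(282,380),.09))
m=cv2.inRange(H,(8,180,200),(22,255,255));ys=range(178,212);L=[];Rr=[]
G=I[:,:,2].astype(float)-I[:,:,0]
for v in ys:
  r=G[v,262:300];i=np.where(r>90)[0]
  f=lambda a,b:a+(90-r[a])/(r[b]-r[a])*(b-a)
  L.append(262+f(i[0]-1,i[0]));Rr.append(262+f(i[-1]+1,i[-1]))
for n,e in(("L",L),("R",Rr),("mid",(np.array(L)+Rr)/2)):
  k,b=np.polyfit(ys,e,1);d=onz(c,k*211+b,211,.13)-onz(c,k*178+b,178,.13);print(n,np.arctan2(d[1],d[0])-np.pi*0)
mk=P(404,112,.09);cc=np.array([.4745,.4367]);print("mark->axis yaw",np.arctan2(*(cc-mk[:2])[::-1]),mk)
E
```

```text
base 0.2375221356377469  base right-top edge 0.20965262029087983
L 0.22470371464293545
R 0.21865156609280473
mid 0.22167748208429466
mark->axis yaw 0.2066635224412479 [0.45267756 0.43212478 0.09      ]
```

```bash
cat > s4.py <<'E'
from h import *
j=ik([.369,.323,.24],[np.pi,0,2.01]);print(np.round(j,2));move_joints(j);grip(0.0)
c=get_calibration("wrist");I=read_camera("wrist")[:,:,::-1];cv2.imwrite("pics/w4.png",I)
np.save("w4.npy",c,allow_pickle=True);print(get_t(),get_ee_pos(),get_force(),np.array(c["extrinsics"])[:3,3])
u,v=proj(c,[.369,.323,.116]).astype(int);print(u,v);u0,v0=u-80,v-50
cv2.imwrite("pics/c4.png",cv2.resize(I[v0:v0+120,u0:u0+160],(800,600),interpolation=cv2.INTER_CUBIC));print(u0,v0)
E
python3 s4.py
```

```text
[ 0.72  0.22 -0.    1.35  0.    1.85]
15.9333 [0.36904379 0.32306983 0.2399778 ] [0.46003744 0.42781534 0.21027417] [0.33197078 0.40005775 0.3826485 ]
280 199
200 149
```

View pics/c4.png

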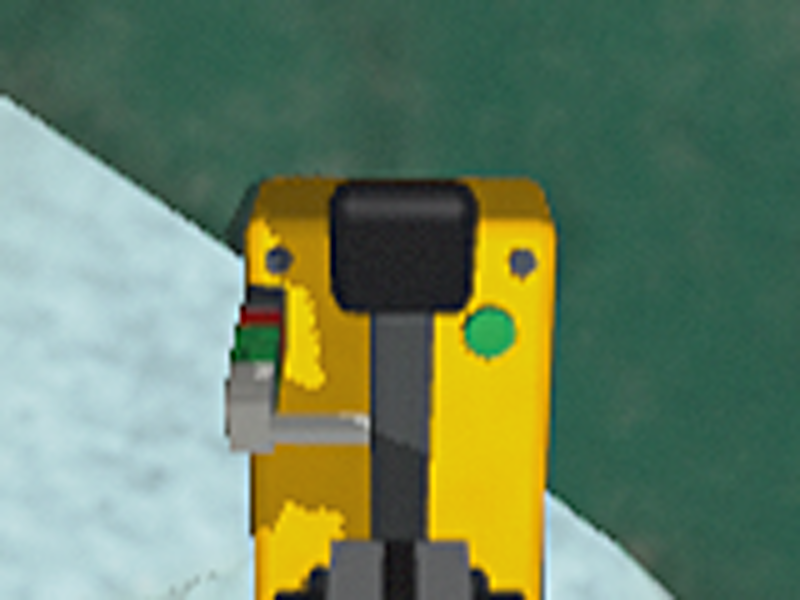

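The crop shows the paddle top face centred at about crop (403,262), pixel (280.6,201.4). The quadrant and pointer are on the left, with the pointer above green, so the lever is released. Now I press.

```bash
cat > s5.py <<'E'
from h import *
c=np.load("w4.npy",allow_pickle=True).item()
p=onz(c,280.6,201.4,.116);d=np.array([np.cos(2.01),np.sin(2.01),0]);print(p)
a=p+.003*d;a[2]=.135;move_l(a,max_speed=.12);print(get_force())
for s,z in((.003,.118),(.005,.107),(.007,.098),(.009,.088)):
  b=p+s*d;b[2]=z;move_l(b,max_speed=.04);print(z,get_ee_pos(),get_force(),get_t())
c=get_calibration("wrist");I=read_camera("wrist")[:,:,::-1];u,v=proj(c,[p[0],p[1],.09]).astype(int);print(u,v)
v0=max(0,v-100);A=cv2.resize(I[v0:v0+150,u-100:u+100],(400,300));S=read_camera("side")[:,:,::-1][150:225,225:325]
cv2.imwrite("pics/c5.png",np.hstack([cv2.resize(A,(400,300)),cv2.resize(S,(400,300),interpolation=cv2.INTER_CUBIC)]))
E
python3 s5.py
```

```text
[0.37004706 0.32156972 0.116     ]
[0.57392723 0.07377956 0.61970472]
0.118 [0.3689804  0.32429831 0.11828113] [-0.06419164 -0.00925858  4.21979498] 17.5333
0.107 [0.36821782 0.32677335 0.10758793] [-0.49562482  1.47476839  4.73384234] 17.9667
0.098 [0.36736049 0.3289577  0.09880681] [-0.68070164  1.69667142  6.65832933] 18.35
0.088 [0.36637609 0.33120845 0.08904909] [-2.17529929  2.21980695  7.63105864] 18.7583
279 292
```

View pics/c5.png

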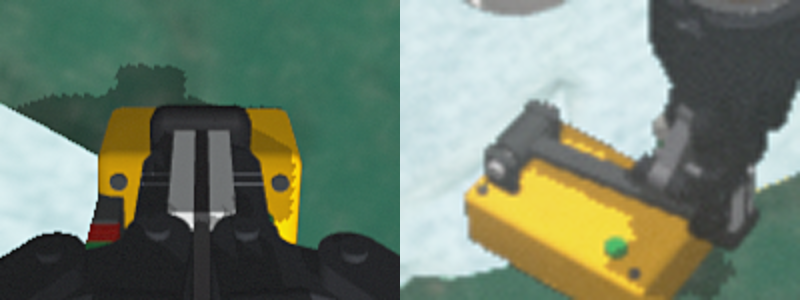

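The paddle is held down under the fingertips, with the red band uncovered ahead of the pointer. The 7.6 N force and about 30 mm of travel both agree with mid-green (about 0.25).

```bash
python3 - <<'E'
from h import *
wait(3.0);print(get_ee_pos(),get_force(),get_t());sign_off()
E
```

```text
[0.36638624 0.3311941  0.08924304] [-1.31100988  2.47168909  8.12414321] 21.8583
the job is handed in; nothing more can be done
```

I turned the tilt screw to its level position (grip bar in line with the table's x axis to about 0.01–0.02 rad, so tilt within about 0.002 rad) and pressed the lever to about mid-green, judged by about 8 N and 30 mm of travel since the pointer was hidden; it was held over 3 s and handed in at 21.9 s still held there, with no command moving the arm near the grease pot, cap screw or dowel pin.

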